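# Latch the spring clamp open

### The job

Get the spring clamp on the bench ready for the next strip of wood: with the fingertips, push the red paddle of its jaw away from the wooden fence, past the sprung stop pin, then let go so that the jaw comes back and stays caught open on the pin. Only push the paddle on its front: do not grip it, do not touch its steel back or the pin's knob, and leave the tin, tape, strip and screwdriver where they are.

Things in the scene. Friction and masses are not known exactly. Their poses are not given: they have to be found in the camera images.
- jig: The spring clamp, screwed to the bench: a plywood board 360 x 150 x 18 mm with two aluminium rails (tops 34 mm above the bench) and a steel spring barrel at its far end. Origin on the bench surface, on the clamp's centre line; x = the way the jaw is pushed open (away from the robot, turned up to 26 degrees either way), y left, z up. The board runs from x = -140 to +220 mm.
- jaw (a joint): Travel of the jaw along the clamp's x, in m: 0 at rest by the fence, 0.055 at the hard far stop. A spring pushes it back to 0: 5 N at 0, 11 N at the far stop, plus up to 4 N while its yellow ramp lifts the stop pin (0.005 to 0.033). Past about 0.034 the pin drops behind the ramp; let go, the jaw comes back and stops against the pin at 0.032.
- push_face (a point): Point on the front (near) face of the jaw's upright red paddle, on its centre line, 68 mm above the bench; moves with the jaw (x = -95 mm of the clamp at rest). The paddle is 96 mm wide, 12 mm thick with a 6 mm dark steel plate on its back, from 36 to 80 mm above the bench. Push the front towards the clamp's +x, above the fence, with only the last 20 to 25 mm of the fingers: tips 55 to 60 mm above the bench.
- fence_top (a point): Centre of the top of the low wooden fence across the clamp's near end, 38 mm above the bench. The fence is 25 mm thick and 130 mm wide; its far side lies 15 mm nearer the robot than the paddle's front face at rest. It is fixed.
- pin (a joint): Height of the sprung stop pin, in m: 0 fully down; the ramp lifts it about 0.011, and it drops back to about 0 behind the ramp by itself.
- pin_knob (a point): Top of the stop pin's round black knob (24 mm across), 88 mm above the bench with the pin down, on the clamp's centre line 172 mm beyond the paddle's front face at rest. The pin stands in a dark steel bridge across the clamp, bar top 62 mm above the bench. Not to be touched with the fingers.
- tin: Blue tin with a pale blank label and pale lid, 72 mm across, 85 mm high, standing beside the clamp; origin at the centre of its underside. Loose, leave alone.
- tape: Yellow roll of tape lying flat, 90 mm across, 24 mm high; origin at the centre of its underside. Loose, leave alone.
- strip: Strip of pale wood 200 x 28 x 20 mm lying along its x; origin at the centre of its underside. Loose, leave alone.
- driver: Screwdriver with green handle, 190 mm long, lying along its x; origin under its middle. Loose, leave alone.

How it is judged:
By the outcome, as a careful person would: the job done as asked, in the order asked, and still so for the second after the job is handed in, with the robot touching nothing.
It also fails if it takes over 32 s, if anything falls off the work surface, if the arm or the gripper's body presses on something with over 40 N, if the wrist force passes 120 N, or if a joint passes its speed limit or range.

### The arm

A 6-joint arm with a two-finger parallel gripper is mounted at the origin on the work surface. World frame = base frame: x ahead of the robot, y to its left, z up, the work surface at z = 0. Lengths are in m, angles in degrees, forces in N, time in s.
With the tool pointing down it reaches from about 0.325 to 1 m from the base axis. Payload 5.1 kg.
Tool frame: the origin (TCP) lies midway between the tips of the shut fingers; the grasp point (between the pads) lies 19 mm behind it; z points along the fingers, x is the direction in which the jaws open and shut, and the axes are right-handed (so a half turn about z gives the same grasp; the last joint's range is limited). The gripper opens to 85 mm and grips with 20 to 120 N. Pads are 22 mm wide; open, the fingers measure 114 mm over their backs; the gripper's body (76 mm by 85 mm) begins 54 mm behind the grasp point. The pads swing forward as they close: fully open they stand 13 mm farther back than shut.
Start: joints at [62.647, 7.093, 94.555, -0, 78.352, -4.733], TCP at [0.25, 0.6, 0.231] pointing down, gripper open.
Joint ranges: [-149.61, 149.61], [-58.7, 133.49], [1.44, 155.28], [-77.14, 257.14], [18.33, 153.61], [-166.67, 166.67]. Speed limits (degrees/s): [147.25, 147.25, 180, 180, 180, 180].

### API

Orientations are given as a 3x3 rotation matrix whose columns are the frame's x, y, z axes.
In Python, from bench import sensors, eyes, arm gives the robot as it stands.
- The arm moves only by the tool step_arm, never from a script. Its argument "moves" is one flat list of numbers, 7 for each row, row after row: the gripper command: -1 is fully open, 1 is shut, values between are in proportion, then the shift along the tool's x, y, z in mm, then the turn, a rotation vector about the tool's x, y, z in rad. A call has exactly 8 rows; each row is the pose to reach, as a shift and turn from the pose commanded when the call began, along the tool's axes at that moment; what a row does not reach only later rows make up. A row lasts 1/12 s, in which the tool goes at most 41.7 mm and 7.16 degrees, less where a joint would pass 70% of its speed; a pose out of reach is approached as far as the arm can. A call with a gripper value outside its range is refused whole. The fingers move at their own pace and stop on an object; "force" is the grip in N (left out, the last holds). Time passes only in rows, so rows that repeat a pose let the fingers close, or fill a call up. It gives the time, the measured TCP pose, the force and the opening at its end, in the units of the state.
- sensors.get_obs(): the state, without advancing time (a new reading comes with each control period).
- eyes.get_image(name): name is "scene" or "top"; returns the picture (400x640x3 uint8, red, green, blue); there is no depth.
- eyes.calibration(name): a dict with "vfov" (degrees; the focal length in pixels is half the picture's height over the tangent of half this angle, whatever the lens; pixels are square), "cx", "cy" (the principal point, pixels), "k1" (the pictures are not rectified: a ray, as slopes to the right and down, at radius r is drawn at 1 + k1 r^2 times it, then the intrinsics apply), "xyz" and "rotation" of the camera in the world. Camera axes: x right, y up, looking along -z (the intrinsics and any distortion apply to the point x, -y, -z); pixel columns grow to the right and rows downward; lengths in m; the calibration is good to about 2 mm. A picture is of the moment at which its call begins. calibration takes no time and is no camera call.
- arm.sign_off(): hands the job in, once; it reports no verdict.
The state is a dict: "t": time; "q": joint angles; "qd": joint speeds; "tau": joint torques, N m; "tool_pos": TCP position; "tcp_rot": TCP orientation; "ft_force": force on the tool from outside, world axes, zero at the start; "wrist_torque": the same for the moment, N m; "width": finger opening in m.
Only numpy, scipy, OpenCV 4.12 (cv2) and the standard library are available. Lean on these libraries where they do the work, as an engineer would, in place of code of your own. Each camera call takes 0.05 s, during which the arm holds its last target.

## Working session

There is one attempt and no reset: what is moved stays moved. The work goes in short steps, Python scripts to look and compute and a tool call to move; the robot and the scene stay as the last step left them, time stands still between calls to the robot, and variables do not carry over. Pictures are saved under pics/ and viewed, and the job is handed in when it is done.

Besides the shell and the picture viewer there is one more tool, called after ">>>" as name(argument=value, ...) on one line, values as JSON. step_arm: Moves the arm, as the interface text tells. Its arguments: {"type":"object","properties":{"moves":{"type":"array"},"force":{"type":"number"}},"required":["moves"]}

```bash
mkdir -p pics; ls; python3 - <<'E'
from bench import sensors, eyes, arm
import cv2
o=sensors.get_obs()
print(o)
for n in("scene","top"):
    cv2.imwrite(f"pics/{n}0.png",eyes.get_image(n)[:,:,::-1]); print(n,eyes.calibration(n))
E
```

```text
pics
{'t': 0.0, 'q': array([ 6.26488371e+01,  7.13432652e+00,  9.46358205e+01,  8.50021359e-04,
        7.83514338e+01, -4.73248425e+00]), 'qd': array([ 0.00438287, -0.04334229, -0.03870533,  0.01728142,  0.08287701,
        0.09069507]), 'tau': array([ 2.66933002e-04, -4.23612070e+01, -3.65455735e+01,  6.65759607e-07,
        6.84946732e-03, -1.19591899e-06]), 'tool_pos': array([0.24972226, 0.59944155, 0.2300257 ]), 'tcp_rot': array([[ 3.84598008e-01,  9.23083634e-01, -9.87836010e-04],
       [ 9.23081743e-01, -3.84599230e-01, -1.87808562e-03],
       [-2.11355107e-03, -1.89545396e-04, -9.99997748e-01]]), 'ft_force': array([0.32180254, 0.51131254, 0.02848155]), 'wrist_torque': array([ 0.01213092, -0.02733137,  0.01021309]), 'width': 0.08547454970195703}
scene {'vfov': 44.606508506829144, 'cx': 327.692792004371, 'cy': 196.14297218268217, 'k1': -0.10086901438500817, 'xyz': array([1.00498096, 0.57231022, 1.20169118]), 'rotation': array([[-0.72670264, -0.59484454,  0.34360333],
       [ 0.68688221, -0.62206359,  0.37580543],
       [-0.00980269,  0.50911381,  0.86064338]])}
top {'vfov': 44.477243343132244, 'cx': 324.98250328905726, 'cy': 191.14419992215846, 'k1': -0.1213500531118758, 'xyz': array([0.37708787, 0.06671696, 1.2991039 ]), 'rotation': array([[ 7.41146873e-05,  9.88467858e-01, -1.51430804e-01],
       [-9.99839872e-01,  2.78308065e-03,  1.76772683e-02],
       [ 1.78948556e-02,  1.51405246e-01,  9.88309782e-01]])}
```

View pics/scene0.png

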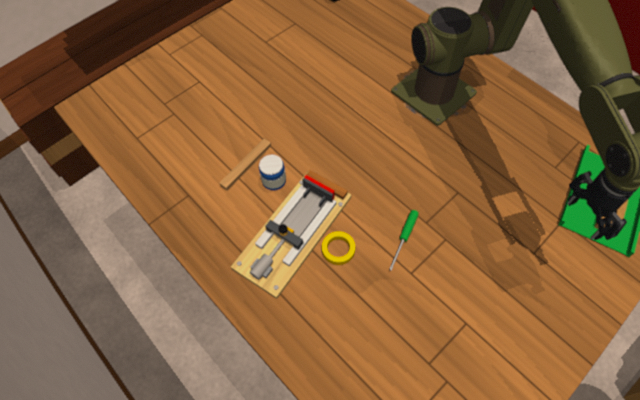

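View pics/top0.png

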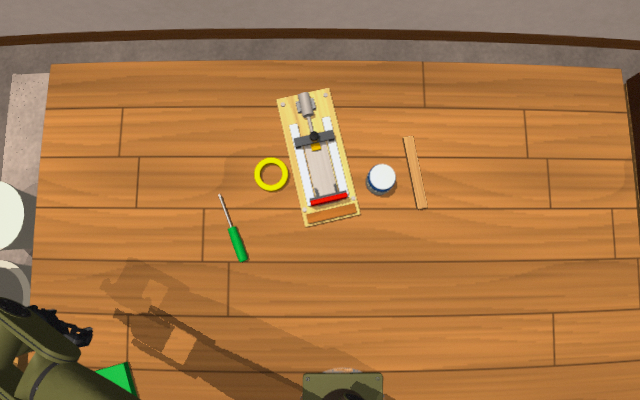

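The clamp is around (320,155) in top, with the paddle at about (328,199). In scene the paddle is at about (319,186). I'll enlarge both.

```bash
python3 - <<'E'
import cv2
a=cv2.imread("pics/top0.png")[80:235,250:390]; cv2.imwrite("pics/topc.png",cv2.resize(a[100:150,40:120],None,fx=10,fy=10,interpolation=cv2.INTER_CUBIC))
cv2.imwrite("pics/topb.png",cv2.resize(a,None,fx=3.8,fy=3.8,interpolation=cv2.INTER_CUBIC))
a=cv2.imread("pics/scene0.png")[165:305,225:360]; cv2.imwrite("pics/scb.png",cv2.resize(a,None,fx=4,fy=4,interpolation=cv2.INTER_CUBIC))
E
```

```text
(no output)
```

View pics/topc.png

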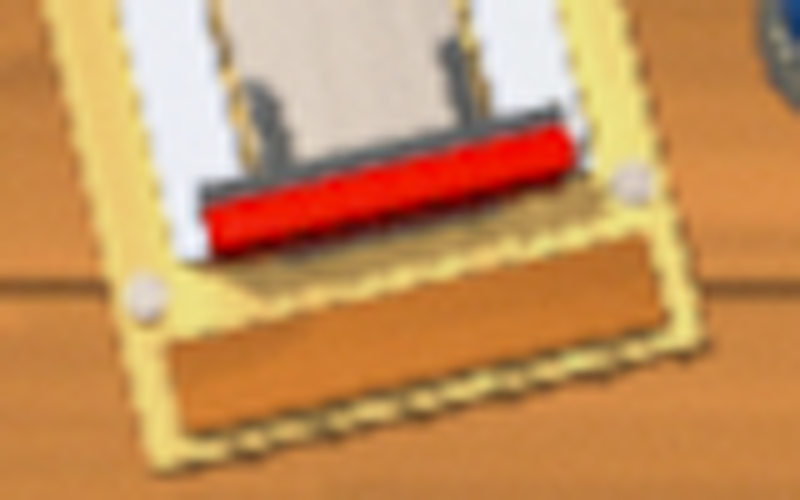

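View pics/topb.png

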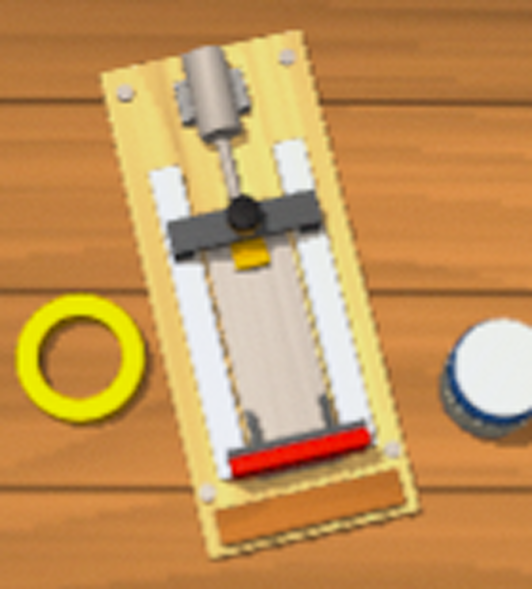

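View pics/scb.png

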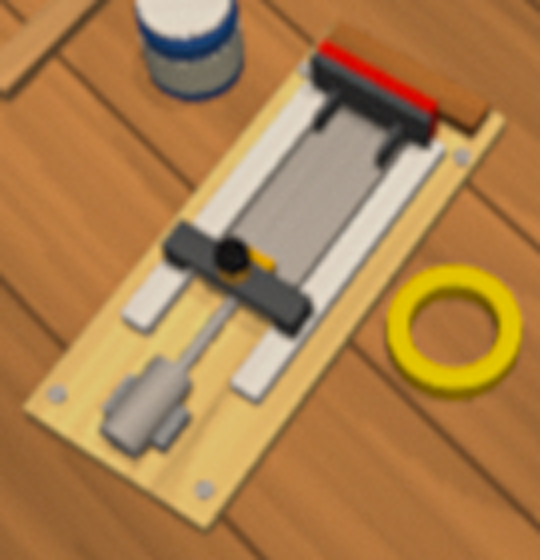

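```bash
cat > h.py <<'E'
import numpy as np
from bench import eyes
def proj(n,P):
    c=eyes.calibration(n); p=(np.atleast_2d(P)-c["xyz"])@c["rotation"]
    s=np.c_[p[:,0]/-p[:,2],-p[:,1]/-p[:,2]]; s=s*(1+c["k1"]*(s**2).sum(1,keepdims=True))
    f=200/np.tan(np.radians(c["vfov"]/2)); return s*f+[c["cx"],c["cy"]]
def jig(p,L):
    c,s=np.cos(p[2]),np.sin(p[2]); L=np.atleast_2d(L)/1000.
    return np.c_[p[0]+c*L[:,0]-s*L[:,1],p[1]+s*L[:,0]+c*L[:,1],L[:,2]]
E
python3 - <<'E'
from h import *
from scipy.optimize import least_squares
C=[("top",10,290,180,[(-83,48,80,205,207),(-83,-48,80,565,125),(-110,65,38,165,343),(-110,-65,38,648,235),(-135,-65,38,668,325),(-135,65,38,182,432),(-140,75,18,155,470),(-140,-75,18,705,345)]),
("top",3.8,250,80,[(220,75,18,102,73),(220,-75,18,300,31),(77,0,88,243,212)]),
("scene",4,225,165,[(220,-75,18,25,408),(220,75,18,208,528),(-140,75,18,503,115),(77,0,88,232,250),(-83,48,80,437,105),(-83,-48,80,318,60)])]
def res(p,ns=("top","scene")):
    return np.concatenate([proj(n,jig(p,[q[:3] for q in l]))-((np.array([q[3:] for q in l])+.5)/s-.5+[a,b]) for n,s,a,b,l in C if n in ns])
for ns in (("top","scene"),("top",),("scene",)):
    r=least_squares(lambda p:res(p,ns).ravel(),[.6,.05,.2],loss="soft_l1"); print(r.x,np.degrees(r.x[2]));print(res(r.x,ns).round(1).tolist())
    print(jig(r.x,[-95,0,68]))
E
```

```text
[0.63183955 0.056245   0.23288096] 13.343096293212156
[[-0.5, 0.2], [0.5, -0.2], [-0.4, 0.3], [0.0, -0.2], [0.3, 0.1], [0.1, 0.8], [-0.3, 0.4], [0.1, -0.1], [-1.2, 0.1], [-0.0, -0.6], [0.1, -0.1], [-0.5, -0.5], [-0.2, -0.2], [1.3, 0.5], [0.3, 0.1], [-1.2, 1.8], [-0.8, -3.3]]
[[0.53940402 0.03432074 0.068     ]]
[0.63206098 0.05581661 0.22877958] 13.108104090381302
[[-0.5, 0.1], [0.6, -0.2], [-0.4, 0.2], [0.0, -0.2], [0.3, 0.1], [0.1, 0.7], [-0.4, 0.2], [0.1, -0.1], [-0.7, -0.2], [0.5, -0.6], [0.4, -0.2]]
[[0.53953631 0.03427165 0.068     ]]
[0.63158588 0.0563986  0.23773531] 13.621230068625326
[[-0.2, -0.2], [0.3, -0.1], [1.3, 0.3], [0.6, 0.1], [-1.2, 1.6], [-0.9, -3.3]]
[[0.53925787 0.03402589 0.068     ]]
```

The clamp is at (0.632, 0.056) with yaw 13.3°, and the push face is at about (0.539, 0.034). Both cameras agree within 1 mm. Next I'll shut the fingers and fly to a point ahead of the fence with tool y along the clamp's x.

>>> step_arm(moves=[1, -28, 27.5, 3, 0, 0, -0.078, 1, -55, 55, 6, 0, 0, -0.157, 1, -83, 82.5, 9, 0, 0, -0.235, 1, -111, 110, 12, 0, 0, -0.314, 1, -138, 137.5, 15, 0, 0, -0.392, 1, -166, 165, 18, 0, 0, -0.47, 1, -193, 192.5, 21, 0, 0, -0.549, 1, -221, 220, 25, 0, 0, -0.627], force=30)

```text
t: 0.77
tool_pos: [0.3682, 0.3096, 0.2059]
tcp_rot: [[-0.234, 0.972, 0.0], [0.972, 0.234, -0.0], [-0.0, 0.0, -1.0]]
ft_force: [0.4, -0.6, 0.7]
width: 0.0
```

>>> step_arm(moves=[1, -38.5, 6, 3, 0, 0, 0, 1, -77, 12, 6, 0, 0, 0, 1, -115.5, 18, 9, 0, 0, 0, 1, -154, 23.5, 13, 0, 0, 0, 1, -192, 29.5, 16, 0, 0, 0, 1, -231, 35.5, 19, 0, 0, 0, 1, -269, 41.5, 22, 0, 0, 0, 1, -308, 47, 26, 0, 0, 0])

```text
t: 1.43
tool_pos: [0.4849, 0.0206, 0.1801]
tcp_rot: [[-0.23, 0.973, 0.0], [0.973, 0.23, 0.0], [0.0, 0.0, -1.0]]
ft_force: [0.1, 0.7, 0.3]
width: -0.0
```

>>> step_arm(moves=[1, 0, 0, 20, 0, 0, 0, 1, 0, 0, 45, 0, 0, 0, 1, 0, 0, 70, 0, 0, 0, 1, 0, 0, 95, 0, 0, 0, 1, 0, 0, 112, 0, 0, 0, 1, 0, 0, 120, 0, 0, 0, 1, 0, 0, 122, 0, 0, 0, 1, 0, 0, 122, 0, 0, 0])

```text
t: 2.1
tool_pos: [0.4845, 0.0225, 0.0581]
tcp_rot: [[-0.23, 0.973, -0.001], [0.973, 0.23, 0.0], [0.0, -0.001, -1.0]]
ft_force: [0.0, -0.5, 0.6]
width: -0.0001
```

```bash
python3 - <<'E'
from bench import sensors, eyes, arm
import cv2
from h import *
o=sensors.get_obs(); print(o["tool_pos"],o["ft_force"],(jig([.63184,.05625,.2329],[-95,0,68])))
d=np.array([.973,.231]);w=o["tool_pos"][:2]-[.63184,.05625]; print(w@d,w@[-.231,.973])
im=[]
for n,(x,y) in (("top",(270,150)),("scene",(260,110))):
    a=eyes.get_image(n)[y:y+110,x:x+130,::-1]; print(n,proj(n,o["tool_pos"])-[x,y])
    im.append(cv2.resize(a,None,fx=3,fy=3,interpolation=cv2.INTER_CUBIC))
cv2.imwrite("pics/p1.png",np.hstack(im))
E
```

```text
[0.48451376 0.02248605 0.05809341] [ 0.0472933  -0.48841143  0.62567182] [[0.53940489 0.03432398 0.068     ]]
-0.15114790654347507 0.0011800386617279541
top [[63.64063661 73.31390997]]
scene [[71.88174044 61.44466002]]
```

View pics/p1.png

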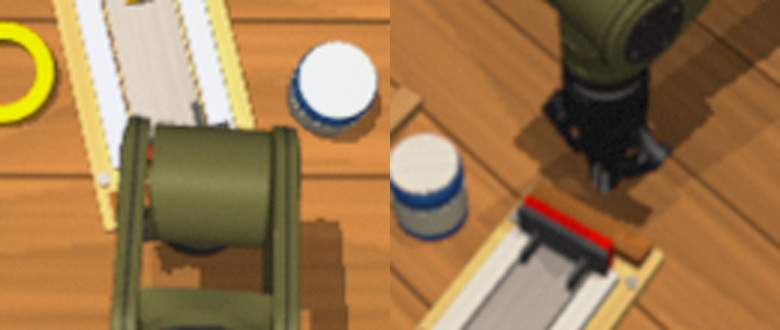

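The fingers are centred just before the paddle, above the fence, at scene crop about (605,185). The paddle is at (565,230). Now I'll push along tool +y until contact.

>>> step_arm(moves=[1, 0, 10, 0, 0, 0, 0, 1, 0, 20, 0, 0, 0, 0, 1, 0, 30, 0, 0, 0, 0, 1, 0, 38, 0, 0, 0, 0, 1, 0, 42, 0, 0, 0, 0, 1, 0, 46, 0, 0, 0, 0, 1, 0, 50, 0, 0, 0, 0, 1, 0, 50, 0, 0, 0, 0])

```text
t: 2.87
tool_pos: [0.5328, 0.0339, 0.058]
tcp_rot: [[-0.23, 0.973, -0.003], [0.973, 0.23, -0.0], [0.0, -0.003, -1.0]]
ft_force: [-5.4, -1.5, 3.5]
width: -0.0002
```

>>> step_arm(moves=[1, 0, 4, 0, 0, 0, 0, 1, 0, 8, 0, 0, 0, 0, 1, 0, 12, 0, 0, 0, 0, 1, 0, 16, 0, 0, 0, 0, 1, 0, 20, 0, 0, 0, 0, 1, 0, 24, 0, 0, 0, 0, 1, 0, 26, 0, 0, 0, 0, 1, 0, 26, 0, 0, 0, 0])

```text
t: 3.53
tool_pos: [0.557, 0.0396, 0.0578]
tcp_rot: [[-0.23, 0.973, -0.004], [0.973, 0.23, -0.001], [0.0, -0.004, -1.0]]
ft_force: [-6.3, -1.4, 4.0]
width: 0.0
```

>>> step_arm(moves=[1, 0, 2, 0, 0, 0, 0, 1, 0, 4, 0, 0, 0, 0, 1, 0, 6, 0, 0, 0, 0, 1, 0, 8, 0, 0, 0, 0, 1, 0, 10, 0, 0, 0, 0, 1, 0, 12, 0, 0, 0, 0, 1, 0, 13, 0, 0, 0, 0, 1, 0, 13, 0, 0, 0, 0])

```text
t: 4.2
tool_pos: [0.569, 0.0425, 0.0577]
tcp_rot: [[-0.23, 0.973, -0.006], [0.973, 0.23, -0.001], [0.0, -0.006, -1.0]]
ft_force: [-8.7, -2.4, 6.1]
width: 0.0003
```

```bash
cat > look.py <<'E'
from bench import sensors, eyes, arm
import cv2,sys
from h import *
o=sensors.get_obs(); print(o["t"],o["tool_pos"],o["ft_force"])
d=np.array([.973,.231]);w=o["tool_pos"][:2]-[.63184,.05625]; print(w@d,w@[-.231,.973])
x,y=270,160
a=eyes.get_image("scene")[y:y+90,x:x+100,::-1]
for j in (0,.02,.032,.04,.045): print(j,((proj("scene",jig([.63184,.05625,.2329],[(-77+j*1000,48,80),(-77+j*1000,-48,80)]))-[x,y]+.5)*6-.5).round(0).tolist())
cv2.imwrite("pics/%s.png"%sys.argv[1],cv2.resize(a,None,fx=6,fy=6,interpolation=cv2.INTER_CUBIC))
E
python3 look.py p2
```

```text
4.2 [0.56896105 0.04246151 0.05771405] [-8.69272395 -2.43110487  6.1262219 ]
-0.06436636005510649 0.001108836702941108
0 [[371.0, 208.0], [195.0, 110.0]]
0.02 [[347.0, 240.0], [170.0, 141.0]]
0.032 [[332.0, 260.0], [154.0, 160.0]]
0.04 [[322.0, 273.0], [144.0, 172.0]]
0.045 [[315.0, 282.0], [138.0, 180.0]]
```

View pics/p2.png

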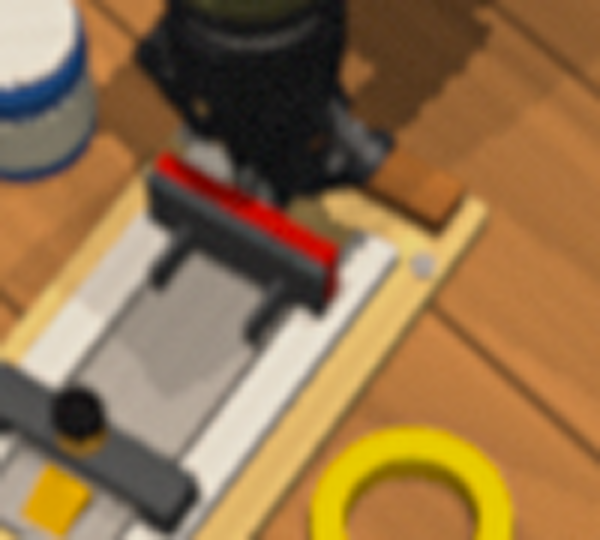

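The paddle's back edge runs from (150,178) to (328,265), which puts the jaw at about 0.037 to 0.042. The yellow ramp is already beyond the bridge at (55,497). I'll push a few mm further for margin, then back off slowly.

>>> step_arm(moves=[1, 0, 2, 0, 0, 0, 0, 1, 0, 4, 0, 0, 0, 0, 1, 0, 4, 0, 0, 0, 0, 1, 0, 4, 0, 0, 0, 0, 1, 0, 3, 0, 0, 0, 0, 1, 0, 1, 0, 0, 0, 0, 1, 0, -1, 0, 0, 0, 0, 1, 0, -3, 0, 0, 0, 0])

```text
t: 4.92
tool_pos: [0.5659, 0.0417, 0.0577]
tcp_rot: [[-0.23, 0.973, -0.006], [0.973, 0.23, -0.001], [0.001, -0.006, -1.0]]
ft_force: [-8.7, -2.9, 5.2]
width: 0.0001
```

>>> step_arm(moves=[1, 0, -2, 0, 0, 0, 0, 1, 0, -4, 0, 0, 0, 0, 1, 0, -6, 0, 0, 0, 0, 1, 0, -8, 0, 0, 0, 0, 1, 0, -10, 0, 0, 0, 0, 1, 0, -12, 0, 0, 0, 0, 1, 0, -14, 0, 0, 0, 0, 1, 0, -16, 0, 0, 0, 0])

```text
t: 5.58
tool_pos: [0.5529, 0.0386, 0.0584]
tcp_rot: [[-0.23, 0.973, 0.0], [0.973, 0.23, 0.0], [-0.0, 0.0, -1.0]]
ft_force: [0.3, -0.9, -0.4]
width: 0.0001
```

```bash
python3 look.py p3
```

```text
5.5833 [0.55287308 0.03856119 0.05840877] [ 0.25285063 -0.8569748  -0.43849767]
-0.0809209255933359 0.0010301446226262
0 [[371.0, 208.0], [195.0, 110.0]]
0.02 [[347.0, 240.0], [170.0, 141.0]]
0.032 [[332.0, 260.0], [154.0, 160.0]]
0.04 [[322.0, 273.0], [144.0, 172.0]]
0.045 [[315.0, 282.0], [138.0, 180.0]]
```

View pics/p3.png

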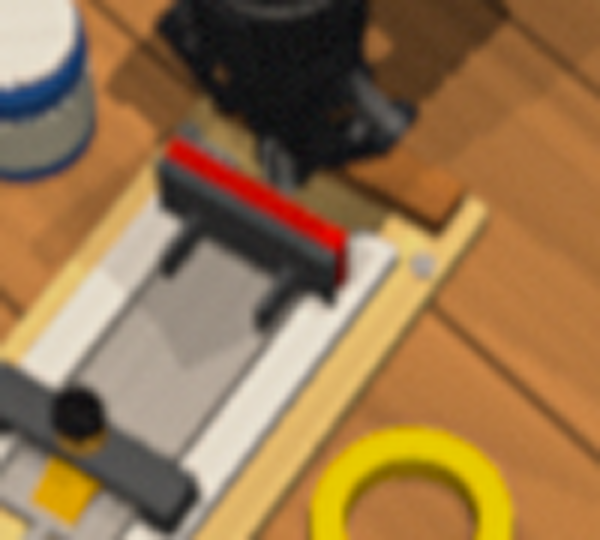

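The jaw is caught: the contact force is gone and the paddle's back edge is at about (336,252), near the 0.032 prediction. The ramp is against the pin. I'll retreat back, then up.

>>> step_arm(moves=[1, 0, -8, 0, 0, 0, 0, 1, 0, -20, 0, 0, 0, 0, 1, 0, -35, 0, 0, 0, 0, 1, 0, -50, 0, 0, 0, 0, 1, 0, -60, -10, 0, 0, 0, 1, 0, -65, -30, 0, 0, 0, 1, 0, -65, -55, 0, 0, 0, 1, 0, -65, -70, 0, 0, 0])

```text
t: 6.3
tool_pos: [0.4896, 0.0234, 0.1303]
tcp_rot: [[-0.23, 0.973, 0.002], [0.973, 0.23, -0.0], [-0.001, 0.002, -1.0]]
ft_force: [1.4, -0.2, 0.6]
width: 0.0002
```

>>> step_arm(moves=[1, 0, 0, -20, 0, 0, 0, 1, 0, 0, -40, 0, 0, 0, 1, 0, 0, -60, 0, 0, 0, 1, 0, 0, -70, 0, 0, 0, 1, 0, 0, -70, 0, 0, 0, 1, 0, 0, -70, 0, 0, 0, 1, 0, 0, -70, 0, 0, 0, 1, 0, 0, -70, 0, 0, 0])

```text
t: 6.97
tool_pos: [0.4885, 0.0236, 0.1964]
tcp_rot: [[-0.23, 0.973, -0.003], [0.973, 0.23, 0.0], [0.001, -0.003, -1.0]]
ft_force: [0.0, 0.6, -0.1]
width: 0.0001
```

```bash
python3 look.py p4; python3 - <<'E'
from bench import eyes
import cv2
cv2.imwrite("pics/top4.png",eyes.get_image("top")[:,:,::-1])
E
```

```text
6.9667 [0.48853766 0.02363449 0.19638928] [ 0.04695798  0.55468522 -0.14517373]
-0.14696735736662184 0.001367949066016115
0 [[371.0, 208.0], [195.0, 110.0]]
0.02 [[347.0, 240.0], [170.0, 141.0]]
0.032 [[332.0, 260.0], [154.0, 160.0]]
0.04 [[322.0, 273.0], [144.0, 172.0]]
0.045 [[315.0, 282.0], [138.0, 180.0]]
```

View pics/p4.png

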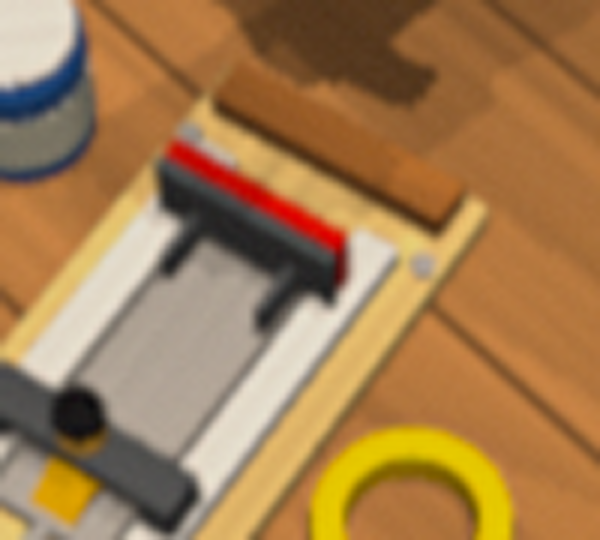

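View pics/top4.png

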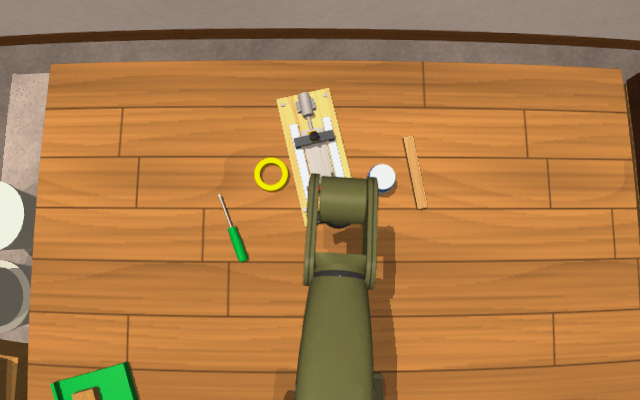

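The jaw stays open: the paddle is in the same place as in p3 and well away from the fence. In top, the tape (271,174), tin (382,178), strip (415,172) and screwdriver (232,228) haven't moved. The arm is clear of everything.

```bash
python3 -c "
from bench import arm
print(arm.sign_off())"
```

```text
the job is handed in; nothing more can be done
None
```

The clamp's jaw is now caught open on the stop pin, and I've handed the job in. With the fingers shut and their tips about 58 mm above the bench, I pushed only the front of the red paddle. I took it a few mm past the pin, eased it back, and retreated to clear air.

- **Jaw:** once I let go, the contact force dropped to about zero. The paddle then stayed at about 0.03 m of travel, close to the expected 0.032, with the ramp resting against the pin. I read that travel off the camera image, so it's good to a few mm.
- **Forces and time:** the highest wrist force reading was about 11 N at the end of a move, and the arm finished at about 7 s.
- **Other items:** the last pictures show the tin, tape, strip and screwdriver where they were.

No check failed. In the scene camera fit, one paddle corner was about 3 pixels off, but the two cameras still agreed on the push point within about 1 mm.

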